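# Unclamp the carved mould and lay it on the drying bat

## Robot

A 6-joint arm with a two-finger parallel gripper is mounted at the origin on a cart in front of the work surface, level with it; the furniture and walls round the work are solid. World frame = base frame: x ahead of the robot, y to its left, z up, the work surface at z = 0. Lengths are in m, angles in rad, forces in N, time in s.
With the tool pointing down it reaches from about 0.375 to 0.975 m from the base axis. Payload 3.8 kg.
Tool frame: the origin (TCP) lies on the centre line of the jaws, within the pads' length; the fingertips stand 14 mm ahead of it and the grasp point (between the pads) lies 5 mm behind it; x points along the fingers, y is the direction in which the jaws open and shut, and the axes are right-handed (so a half turn about x gives the same grasp; the last joint's range is limited). The gripper opens to 85 mm and grips with 20 to 120 N. Pads are 22 mm wide; open, the fingers measure 114 mm over their backs; the gripper's body (76 mm by 85 mm) begins 54 mm behind the grasp point. The pads swing forward as they close: fully open they stand 13 mm farther back than shut.
Start: joints at [-1.235, 0.264, 1.604, -0, 1.274, -0.037], TCP at [0.246, -0.629, 0.245] pointing down, gripper open.
Joint ranges: [-2.63, 2.63], [-0.94, 2.18], [0.31, 2.57], [-1.31, 4.45], [0, 2.66], [-2.55, 2.55]. Speed limits (rad/s): [2.57, 2.57, 3.14, 3.14, 3.14, 3.14].

## Interface

Orientations are given as a rotation vector (axis times angle).
In Python, from workcell import bot gives the robot as it stands.
- The arm moves only by the shell command python3 -m creep 'ROWS' [FORCE]. ROWS is JSON, a list of rows, each an object with "grip": the finger opening in cm, from 0 to 8.54; "dp": the shift along the tool's x, y, z in cm, a list of three; "rotation": the turn, a rotation vector about the tool's x, y, z in rad, a list of three. A call has 1 to 5 rows; each row is the pose to reach, as a shift and turn from the pose commanded when the call began, along the tool's axes at that moment; what a row does not reach only later rows make up. A row lasts 1/12 s, in which the tool goes at most 41.7 mm and 7.16 degrees, less where a joint would pass 70% of its speed; a pose out of reach is approached as far as the arm can. A call with a gripper value outside its range is refused whole. The fingers move at their own pace and stop on an object; FORCE is the grip in N (left out, the last holds). Time passes only in rows, so rows that repeat a pose let the fingers close. It gives the time, the measured TCP pose, the force and the opening at its end, in the units of the state.
- bot.read_state(): the state, without advancing time (a new reading comes with each control period).
- bot.read_camera(name): name is "side" or "top" or "wrist"; returns (picture, depth): 384x512x3 uint8, red, green, blue; 384x512 float32, m along the optical axis (not along the pixel's ray), 0 where there is no reading.
- bot.get_calibration(name): a dict with "fx", "fy", "cx", "cy" (pixels), "rvec" (rotation vector, rad) and "tvec" (3), from world to camera coordinates, as OpenCV has them. Camera axes: x right, y down, z forward; pixel columns grow to the right and rows downward; lengths in m; the calibration is good to about 2 mm. A picture is of the moment at which its call begins: read the wrist's pose just before it. get_calibration takes no time and is no camera call; for the wrist camera it gives the pose at the moment of the call.
- bot.finish_job(): hands the job in, once; it reports no verdict.
The state is a dict: "time": time; "q": joint angles; "joint_vel": joint speeds; "joint_torque": joint torques, N m; "tool_pos": TCP position; "tcp_rot": TCP orientation; "wrist_force": force on the tool from outside, world axes, zero at the start; "torque": the same for the moment, N m; "width": opening from 0.0 (shut) to 1.0 (fully open).
Only numpy, scipy, OpenCV 4.12 (cv2) and the standard library are available. Lean on these libraries where they do the work, as an engineer would, in place of code of your own. Each camera call takes 0.05 s, during which the arm holds its last target.

## Task

The carved clay mould is held on the sloping stand by a toggle clamp. Push the clamp's upright handle over to the back, as far as it goes, to release the mould, then lift the mould off the stand and lay it flat, carved face up, on the empty near half of the plaster bat, lengthwise along the bat's long side and wholly on the bat. Set it down without dropping it, leave the clamp open, and do not push the other things about.

Things in the scene. Friction and masses are not known exactly. Their poses are not given: they have to be found in the camera images.
- stand: Plywood carving stand, 250 x 170 mm, fixed. Origin: on its underside, 90 mm to -x of the middle; z up. Its board (300 x 170 mm) rises at 25 degrees to the stand's +x (away from the robot); its face holds the point (45,0,80) mm. A 13 mm high stop at the low end and two 8 mm dowels, 12 mm high, on each side of the mould, 3 mm off, 50 mm above and below its middle, keep it in place; fingers fit between the dowels.
- clamp_handle (a joint): Toggle clamp handle, rad. 0: locked, square to the slope (leaning 25 degrees to the stand's -x). Grows to 1.35 (fully open, 52 degrees past upright) as the handle is pushed to the stand's +x about an axis along the stand's y. The first 0.14 rad resists (about 5 N at the grip), then it goes over centre easily; at the end it stays open. The clamping bar swings up 1.2 rad with it, clear of the mould.
- handle_grip (a point): Middle of the black round grip of the clamp handle, 85 mm from the pivot; the grip is 72 mm long (42 to 114 mm from the pivot) and 18 to 25 mm thick. z points along the handle away from the pivot, y along the pivot axis.
- clamp_pivot (a point): On the axis of the handle's pivot, 34 mm off the sloping face, 162 mm up the slope from the mould's middle. The axis lies along the stand's y. The frame is the stand's.
- mould_centre (a point): Centre of the mould: a loose fired-clay block 130 mm long (its x, which at the start points up the slope to the clamp), 54 mm wide (y) and 44 mm thick (z; +z is the carved face with a leaf pattern), 0.28 to 0.44 kg. At the start it lies on the 25 degree slope, its width level, its upper end under the clamp's rubber foot.
- bat: Flat white plaster bat, 310 mm (its x) by 360 mm (its y, the long side) by 13 mm thick, lying fixed on a low wooden rack; its top is 88 mm above the bench. Origin: centre of its underside; z up; x points away from the robot, give or take 9 degrees. Its near half (x below 0) is empty; a lidded cup, a roll of tape and a tile stand on its far half.
- slip_cup: Lidded plastic cup, 79 mm across, 46 mm high, loose on the far half of the bat. Origin: centre of its underside. Leave it alone.
- tape_roll: Roll of masking tape lying flat, 100 mm across, 24 mm high, loose on the far half of the bat. Origin: centre of its underside. Leave it alone.
- tile: Small L-shaped glazed test tile, 44 x 46 x 62 mm high, standing loose on the far half of the bat. Origin: centre of its underside. Leave it alone.

How it is judged:
By the outcome, as a careful person would: the job done as asked, in the order asked, and still so for the second after the job is handed in, with the robot touching nothing.
It also fails if it takes over 61 s, if anything falls off the work surface, if the arm or the gripper's body presses on something with over 40 N, if the wrist force passes 120 N, or if a joint passes its speed limit or range.

## Working session

There is one attempt and no reset: what is moved stays moved. The work goes in short steps, Python scripts to look and compute and a shell command to move; the robot and the scene stay as the last step left them, time stands still between calls to the robot, and variables do not carry over. Pictures are saved under pics/ and viewed, and the job is handed in when it is done.

```bash
ls; mkdir -p pics
cat > h.py <<'E'
import numpy as np, cv2
from workcell import bot
from scipy.spatial.transform import Rotation as R
def snap(n,f):
    im,d=bot.read_camera(n); cv2.imwrite('pics/%s.png'%f,im[:,:,::-1]); c=bot.get_calibration(n)
    np.savez('pics/%s.npz'%f,im=im,d=d,K=np.array([c['fx'],c['fy'],c['cx'],c['cy']]),rv=np.array(c['rvec']),tv=np.array(c['tvec']))
    return im,d
def load(f): return np.load('pics/%s.npz'%f)
def cloud(f):
    z=load(f);d=z['d'];fx,fy,cx,cy=z['K'];v,u=np.mgrid[:d.shape[0],:d.shape[1]]
    P=np.stack([(u-cx)/fx*d,(v-cy)/fy*d,d],-1); M=R.from_rotvec(z['rv'].ravel()).as_matrix()
    W=(P-z['tv'].ravel())@M; W[d==0]=np.nan
    return W,z['im']
E
python3 - <<'E'
from h import *
s=bot.read_state(); print(s)
for n in('side','top','wrist'): snap(n,n+'0')
E
```

```text
pics
{'time': 0.0, 'q': array([-1.23489294e+00,  2.64776478e-01,  1.60538795e+00, -1.86435281e-05,
        1.27369937e+00, -3.69149881e-02]), 'joint_vel': array([ 0.00256624,  0.0007451 , -0.00020128, -0.00050945, -0.00013371,
        0.00025584]), 'joint_torque': array([ 5.28174496e-04, -5.15105581e+01, -3.67314184e+01, -1.35327368e-04,
        1.30050562e-02,  1.44316729e-06]), 'tool_pos': array([ 0.24561327, -0.62796926,  0.24393875]), 'tcp_rot': array([ 2.01825076,  0.38301822, -2.01898181]), 'wrist_force': array([-0.95147957,  0.58406347, -0.45392657]), 'torque': array([ 0.03837352,  0.00459473, -0.07561527]), 'width': 1.0011710609965232}
```

View pics/side0.png

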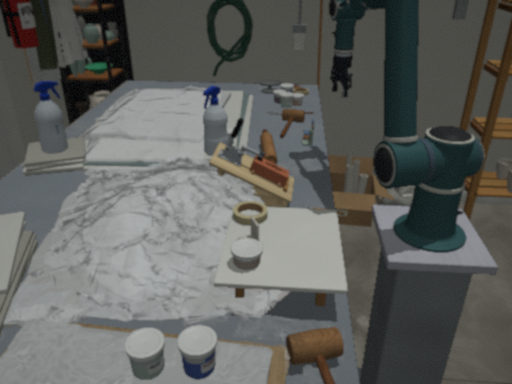

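View pics/top0.png

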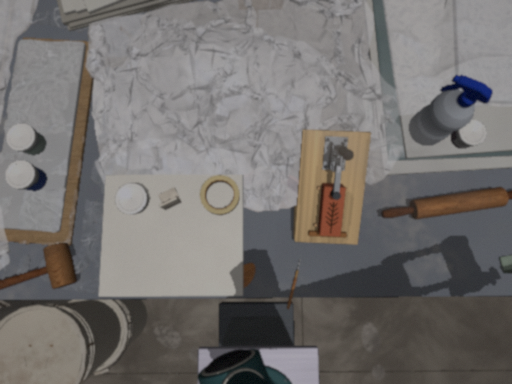

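View pics/wrist0.png

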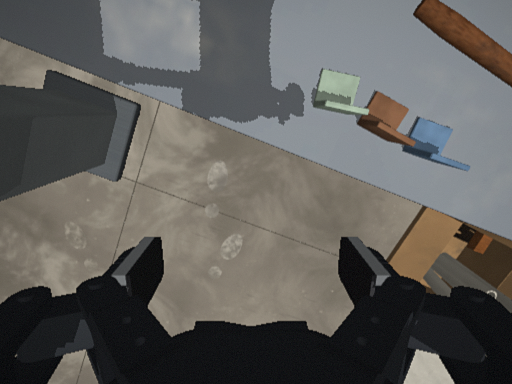

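The top view shows the stand at about (330,185) px with the mould at (332,208) and the clamp at (337,160). The bat is at (172,235), with its near half empty.

Run:
```python
from h import *
W,im=cloud('top0')
cv2.imwrite('pics/topc.png',cv2.resize(im[115:255,270:400,::-1],None,fx=4.2,fy=4.2,interpolation=cv2.INTER_CUBIC))
S,ims=cloud('side0')
cv2.imwrite('pics/sidec.png',cv2.resize(ims[80:240,190:320,::-1],None,fx=3.7,fy=3.7,interpolation=cv2.INTER_CUBIC))
hsv=cv2.cvtColor(im,cv2.COLOR_RGB2HSV)
def rect(m,name):
    P=W[m]; P=P[~np.isnan(P[:,0])]
    r=cv2.minAreaRect(P[:,:2].astype(np.float32)); print(name,len(P),r,np.median(P,0)); return P
x=W[:,:,0];y=W[:,:,1];z=W[:,:,2]
# mould
red=((hsv[...,0]<10)&(hsv[...,1]>120)&(hsv[...,2]>90)); red[:,:300]=0; red[:,360:]=0; red[:170]=0; red[245:]=0
n,l,st,c=cv2.connectedComponentsWithStats(red.astype(np.uint8)); k=1+np.argmax(st[1:,4])
P=rect(l==k,'mould'); print(P.min(0),P.max(0),st[k])
cc=P-P.mean(0);u,s,vt=np.linalg.svd(cc,full_matrices=False);print('plane n',vt[2],'rms',s[2]/len(P)**.5,'mean',P.mean(0),vt[0])
# bat
b=(abs(z-.088)<.008)&(x>0.2)&(x<.8); b[:,250:]=0;b[:,:90]=0
n,l,st,c=cv2.connectedComponentsWithStats(b.astype(np.uint8)); k=1+np.argmax(st[1:,4]); rect(l==k,'bat'); print(st[k])
```

```text
mould 841 ((0.49880799651145935, -0.18764862418174744), (0.05089844763278961, 0.11822505295276642), 87.57703399658203) [ 0.49171609 -0.18392724  0.1184994 ]
[ 0.44017283 -0.21459516  0.09181439] [ 0.55860543 -0.16002509  0.16491478] [320 186  25  50 847]
plane n [-0.41874969  0.03426504  0.90745501] rms 0.002269205798183299 mean [ 0.4929956  -0.18645916  0.11878962] [-0.90771008  0.01355051 -0.41937906]
bat 14983 ((0.4466208815574646, 0.21519817411899567), (0.3616851568222046, 0.30838245153427124), 89.55860900878906) [0.4209959  0.21743176 0.08842554]
[   99   175   145   122 14983]
```

View pics/topc.png

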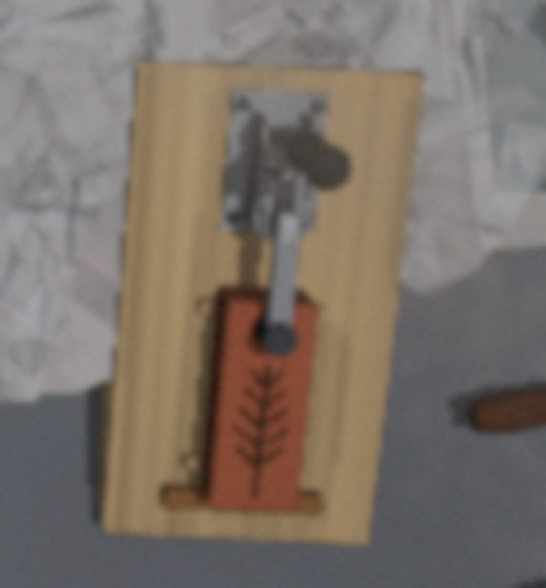

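View pics/sidec.png

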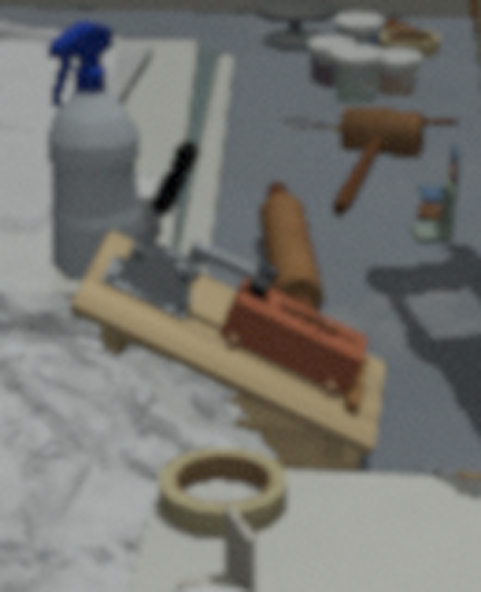

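Run:
```python
from h import *
W,im=cloud('top0'); hsv=cv2.cvtColor(im,cv2.COLOR_RGB2HSV)
w=(hsv[...,0]>10)&(hsv[...,0]<28)&(hsv[...,1]>70)&(hsv[...,2]>110); w[:,:290]=0;w[:,375:]=0;w[:125]=0;w[248:]=0
ok=w&~np.isnan(W[...,0]); P=W[ok]
A=np.c_[P[:,:2],np.ones(len(P))]; m=np.ones(len(P),bool)
for i in range(6):
    co=np.linalg.lstsq(A[m],P[m,2],rcond=None)[0]; r=P[:,2]-A@co; m=abs(r)<.006
print('plane',co,'slope deg',np.degrees(np.arctan(np.hypot(co[0],co[1]))),'yaw',np.degrees(np.arctan2(co[1],co[0])),m.sum())
P=P[m]
rc=cv2.minAreaRect(P[:,:2].astype(np.float32)); print(rc, cv2.boxPoints(rc))
# side edges per row
rr=np.where(ok)[0][m]; L=[];Rr=[]
for v in range(132,240):
    q=P[rr==v]
    if len(q)>10: L.append(q[q[:,1].argmax()][:2]);Rr.append(q[q[:,1].argmin()][:2])
for e in (L,Rr):
    e=np.array(e); k=np.polyfit(e[:,0],e[:,1],1)
    for _ in range(4):
        g=abs(np.polyval(k,e[:,0])-e[:,1])<.003; k=np.polyfit(e[g,0],e[g,1],1)
    print('edge',k,np.degrees(np.arctan(k[0])),g.sum(),len(e))
# dark handle pixels
for f in('top0','side0'):
    W2,i2=cloud(f)
    x,y,z=W2[...,0],W2[...,1],W2[...,2]
    s=(x>.5)&(x<.75)&(abs(y+.2)<.09)&(z>.20)&(z<.35)
    Q=W2[s]; c=i2[s]; dk=c.max(1)<95
    print(f,s.sum(),dk.sum()); v,u=np.where(s)
    o=np.argsort(-Q[:,2])
    for j in o[::max(1,len(o)//25)]: print(u[j],v[j],Q[j].round(4),c[j])
```

```text
plane [ 0.46402257 -0.02586184 -0.16338527] slope deg 24.926305173012192 yaw -3.190023793947752 4647
((0.5577391982078552, -0.1912250816822052), (0.1684495061635971, 0.2694607973098755), 87.15636444091797) [[ 0.41899627 -0.2686621 ]
 [ 0.68812525 -0.28203017]
 [ 0.6964821  -0.11378807]
 [ 0.42735314 -0.10042   ]]
edge [-0.052845   -0.07909862] -3.0249815516625547 108 108
edge [-0.04051414 -0.25020801] -2.320020259385977 107 108
top0 163 142
348 152 [ 0.605  -0.1921  0.2864] [75 70 66]
350 154 [ 0.6009 -0.1964  0.2851] [72 67 62]
348 151 [ 0.6077 -0.1927  0.2842] [73 67 63]
350 151 [ 0.6078 -0.1971  0.2837] [79 73 65]
347 156 [ 0.597  -0.1903  0.2835] [68 63 57]
345 152 [ 0.6059 -0.1866  0.2829] [70 65 59]
346 155 [ 0.5995 -0.1885  0.2826] [70 65 60]
350 155 [ 0.5995 -0.1971  0.2821] [71 67 62]
347 155 [ 0.5996 -0.1908  0.2819] [69 63 59]
344 153 [ 0.6042 -0.1848  0.2814] [67 62 57]
351 156 [ 0.5978 -0.1996  0.2804] [71 66 60]
347 157 [ 0.5958 -0.1911  0.2797] [69 62 59]
351 158 [ 0.5937 -0.1997  0.2791] [97 86 71]
353 155 [ 0.6004 -0.2044  0.2784] [113  99  80]
346 158 [ 0.5942 -0.18
[... 1142 characters left out ...]
 -0.1845  0.2557] [56 57 56]
234 127 [ 0.6238 -0.1963  0.2512] [100 102  97]
238 129 [ 0.6093 -0.1859  0.2486] [18 19 19]
235 130 [ 0.619  -0.1829  0.2459] [3 5 5]
234 131 [ 0.6224 -0.1833  0.2421] [13 13 14]
239 131 [ 0.6065 -0.1892  0.2404] [66 74 75]
232 132 [ 0.6295 -0.1857  0.2375] [78 78 77]
237 133 [ 0.6131 -0.1875  0.2338] [39 46 42]
233 134 [ 0.6263 -0.1855  0.2306] [6 2 6]
235 135 [ 0.6192 -0.1817  0.2288] [29 28 27]
237 135 [ 0.6139 -0.1923  0.2248] [77 83 80]
231 136 [ 0.634  -0.1916  0.2209] [47 48 48]
231 138 [ 0.6331 -0.1839  0.2168] [66 68 69]
231 139 [ 0.6336 -0.1867  0.2121] [71 74 75]
232 141 [ 0.6302 -0.1857  0.2055] [76 79 79]
231 142 [ 0.6339 -0.1872  0.2011] [65 68 68]
```

```bash
cat >> h.py <<'E'
np.set_printoptions(precision=4,suppress=True)
yaw=np.radians(-2.7); a=np.radians(25)
sx=np.array([np.cos(yaw),np.sin(yaw),0]); sy=np.array([-np.sin(yaw),np.cos(yaw),0])
e1=np.cos(a)*sx+np.array([0,0,np.sin(a)]); nn=-np.sin(a)*sx+np.array([0,0,np.cos(a)])
MC=np.array([.5088,-.1884,.1018]); PIV=MC+.162*e1+.012*nn
def go(p,X,Y):
    """print dp (cm, tool) and rotation vec from present pose to TCP p, tool x=X,y=Y"""
    s=bot.read_state(); T=R.from_rotvec(s['tcp_rot']); X=X/np.linalg.norm(X); Y=Y-X*(X@Y); Y/=np.linalg.norm(Y)
    G=R.from_matrix(np.c_[X,Y,np.cross(X,Y)])
    dp=T.inv().apply(p-s['tool_pos'])*100; rv=(T.inv()*G).as_rotvec()
    print('t',round(s['time'],2),'dp',dp.round(2),'rot',rv.round(3),'deg',np.degrees(np.linalg.norm(rv)).round(1),'rows',np.linalg.norm(dp)/4.17, np.degrees(np.linalg.norm(rv))/7.16)
def st():
    s=bot.read_state(); print('t',round(s['time'],2),s['tool_pos'],'q',s['q'],'F',s['wrist_force'],'w',s['width']); print(R.from_rotvec(s['tcp_rot']).as_matrix())
E
python3 - <<'E'
from h import *
st(); print(PIV, PIV+.085*nn)
W,im=cloud('top0'); z=load('top0')
x,y,zz=W[...,0],W[...,1],W[...,2]
s=(x>.25)&(x<.65)&(y>0)&(y<.45)&(zz>.098)
n,l,t,c=cv2.connectedComponentsWithStats(s.astype(np.uint8))
for k in range(1,n):
    if t[k,4]>20: print(t[k],W[l==k].min(0),W[l==k].max(0))
go(np.array([.555,-.190,.27]),np.array([0,0,-1.]),sx)
go(np.array([.555,-.190,.27]),np.array([0,0,-1.]),-sx)
go(np.array([.555,-.190,.27]),np.array([0,0,-1.]),sy)
go(np.array([.555,-.190,.27]),np.array([0,0,-1.]),-sy)
# bat edge directions
from h import *
b=(abs(zz-.088)<.008)&(x>0.2)&(x<.8); b[:,250:]=0;b[:,:90]=0
n,l,t,c=cv2.connectedComponentsWithStats(b.astype(np.uint8)); m=(l==1+np.argmax(t[1:,4]))
vv=[];bot_=[]
for u in range(110,236):
    r=np.where(m[:,u])[0]; vv.append(W[r.max(),u,:2])
vv=np.array(vv);print('near edge x=k y+c',np.polyfit(vv[:,1],vv[:,0],1))
for f in (np.argmax,np.argmin):
    e=[]
    for v in range(190,288):
        q=W[v][m[v]]; e.append(q[f(q[:,1])][:2])
    e=np.array(e);print('side',np.polyfit(e[:,0],e[:,1],1))
E
```

```text
t 0.15 [ 0.2457 -0.6281  0.2442] q [-1.2349  0.2646  1.6051 -0.      1.2737 -0.0369] F [ 0.6842 -0.0685  0.241 ] w 0.9988696056865938
[[-0.0006  0.3642 -0.9313]
 [ 0.0016 -0.9313 -0.3642]
 [-1.     -0.0017 -0.    ]]
[ 0.6504 -0.1951  0.1811] [ 0.6145 -0.1934  0.2582]
[200 176  40  39 639] [0.4944 0.044  0.0982] [0.5918 0.143  0.117 ]
[115 183  34  32 844] [0.4935 0.2708 0.0986] [0.5715 0.3493 0.1384]
[159 197  22  13 135] [0.5085 0.1933 0.0994] [0.5343 0.236  0.1533]
t 0.15 dp [ -2.52 -29.54 -44.77] rot [-1.151 -0.001  0.002] deg 65.9 rows 12.876600176739554 9.20973683845903
t 0.15 dp [ -2.52 -29.54 -44.77] rot [1.991 0.002 0.001] deg 114.1 rows 12.876600176739554 15.929941125020246
t 0.15 dp [ -2.52 -29.54 -44.77] rot [-2.722 -0.002  0.   ] deg 155.9 rows 12.876600176739554 21.77956125917107
t 0.15 dp [ -2.52 -29.54 -44.77] rot [0.42  0.    0.002] deg 24.1 rows 12.876600176739554 3.360133019990482
near edge x=k y+c [0.0091 0.291 ]
side [-0.0052  0.3955]
side [-0.004   0.0367]
```

```bash
python3 -m creep '[{"grip":0,"dp":[-2.4,-14,-22],"rotation":[0.2,0,0]},{"grip":0,"dp":[-2.4,-14,-22],"rotation":[0.2,0,0]},{"grip":0,"dp":[-2.4,-29.2,-43.8],"rotation":[0.42,0,0]},{"grip":0,"dp":[-2.4,-29.2,-43.8],"rotation":[0.42,0,0]},{"grip":0,"dp":[-2.4,-29.2,-43.8],"rotation":[0.42,0,0]}]' 60; python3 -c "
from h import *
st();go(np.array([.545,-.190,.268]),np.array([0,0,-1.]),-sy)"
```

```text
time: 0.57
tool_pos: [0.3664, -0.4574, 0.2573]
tcp_rot: [-2.195, 0.057, 2.195]
wrist_force: [-0.1, -0.6, -0.2]
width: 0.304
t 0.57 [ 0.3664 -0.4574  0.2573] q [-0.9379  0.0896  1.7851  0.0002  1.2673  0.685 ] F [-0.0964 -0.5935 -0.1639] w 0.30358468472856287
[[-0.0001 -0.0521 -0.9986]
 [ 0.0004 -0.9986  0.0521]
 [-1.     -0.0004  0.0002]]
t 0.57 dp [ -1.07 -27.63 -16.44] rot [-0.005  0.     0.   ] deg 0.3 rows 7.714419872728331 0.04024536531479385
```

```bash
python3 -m creep '[{"grip":0,"dp":[-1.1,-27.6,-16.4],"rotation":[0,0,0]},{"grip":0,"dp":[-1.1,-27.6,-16.4],"rotation":[0,0,0]},{"grip":0,"dp":[-1.1,-27.6,-16.4],"rotation":[0,0,0]},{"grip":0,"dp":[-1.1,-27.6,-16.4],"rotation":[0,0,0]},{"grip":0,"dp":[-1.1,-27.6,-16.4],"rotation":[0,0,0]}]'; python3 -c "
from h import *
st();go(np.array([.545,-.190,.268]),np.array([0,0,-1.]),-sy)"
```

```text
time: 0.98
tool_pos: [0.4811, -0.2833, 0.2646]
tcp_rot: [-2.197, 0.052, 2.197]
wrist_force: [1.0, -1.1, 0.6]
width: 0.002
t 0.98 [ 0.4811 -0.2833  0.2646] q [-0.5768  0.0318  1.8327  0.      1.2772  1.0414] F [ 1.0059 -1.1282  0.5979] w 0.0018102387772838872
[[-0.0001 -0.0474 -0.9989]
 [ 0.0001 -0.9989  0.0474]
 [-1.     -0.0001  0.0001]]
t 0.98 dp [-0.34 -9.62 -5.94] rot [-0.  0.  0.] deg 0.0 rows 2.7127385148662304 0.0023165236207928932
```

```bash
python3 -m creep '[{"grip":0,"dp":[-0.3,-9.6,-5.9],"rotation":[0,0,0]},{"grip":0,"dp":[-0.3,-9.6,-5.9],"rotation":[0,0,0]},{"grip":0,"dp":[-0.3,-9.6,-5.9],"rotation":[0,0,0]},{"grip":0,"dp":[-0.3,-9.6,-5.9],"rotation":[0,0,0]}]'; python3 -c "
from h import *
st();go(np.array([.60,-.193,.268]),np.array([0,0,-1.]),-sy)
snap('wrist','w1');snap('side','s1')"
```

```text
time: 1.32
tool_pos: [0.5466, -0.1874, 0.2676]
tcp_rot: [-2.201, 0.044, 2.197]
wrist_force: [-1.4, -0.9, -0.1]
width: -0.001
t 1.32 [ 0.5466 -0.1874  0.2676] q [-0.3749  0.0672  1.7901  0.0028  1.2838  1.2372] F [-1.4008 -0.9494 -0.088 ] w -0.0010396609809883285
[[ 0.0015 -0.0421 -0.9991]
 [ 0.0024 -0.9991  0.0421]
 [-1.     -0.0024 -0.0014]]
t 1.32 dp [-0.03  0.34 -5.36] rot [ 0.005 -0.001  0.002] deg 0.3 rows 1.2872824380219174 0.04572015106318843
```

View pics/w1.png

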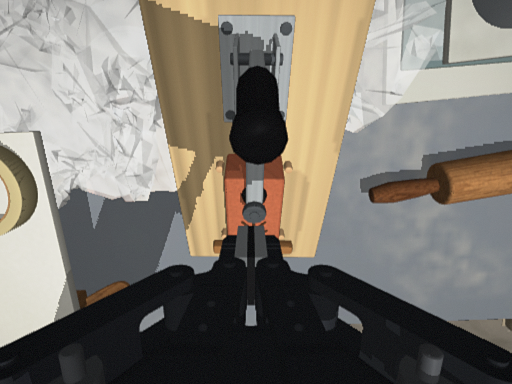

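View pics/s1.png

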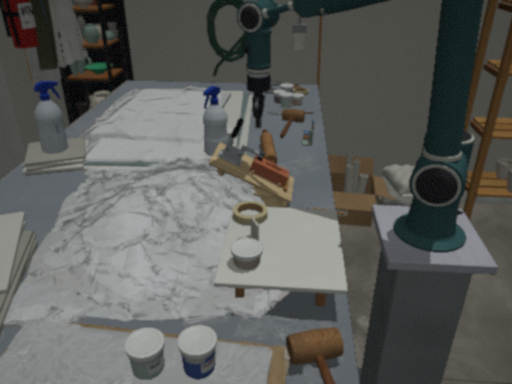

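```bash
python3 -c "
from h import *
z=load('w1'); M=R.from_rotvec(z['rv'].ravel()).as_matrix(); print(-M.T@z['tv'].ravel(), M[2])
p=PIV+.114*nn; q=M@p+z['tv'].ravel(); print(p,z['K'][0]*q[0]/q[2]+z['K'][2],z['K'][1]*q[1]/q[2]+z['K'][3])"
```

```text
[ 0.6127 -0.1925  0.3965] [-0.2631  0.0111 -0.9647]
[ 0.6023 -0.1928  0.2845] 252.54212918145976 139.48832735842745
```

```bash
python3 -m creep '[{"grip":0,"dp":[0,0.3,-2],"rotation":[0,0,0]},{"grip":0,"dp":[0,0.3,-3.2],"rotation":[0,0,0]},{"grip":0,"dp":[0,0.3,-4],"rotation":[0,0,0]},{"grip":0,"dp":[0,0.3,-4.8],"rotation":[0,0,0]},{"grip":0,"dp":[0,0.3,-5.4],"rotation":[0,0,0]}]'; python3 -m creep '[{"grip":0,"dp":[0,0,-0.7],"rotation":[0,0,0]},{"grip":0,"dp":[0,0,-1.4],"rotation":[0,0,0]},{"grip":0,"dp":[0,0,-2],"rotation":[0,0,0]}]';python3 -c "
from h import *
st();snap('wrist','w2')"
```

```text
time: 1.83
tool_pos: [0.598, -0.1986, 0.2675]
tcp_rot: [-2.196, 0.053, 2.198]
wrist_force: [-1.0, 0.1, 0.2]
width: 0.004
time: 2.08
tool_pos: [0.6184, -0.1988, 0.2676]
tcp_rot: [-2.197, 0.052, 2.198]
wrist_force: [-1.1, 0.5, 0.5]
width: 0.001
t 2.08 [ 0.6184 -0.1988  0.2676] q [-0.3494  0.2039  1.636  -0.      1.3018  1.2687] F [-1.0882  0.5203  0.4859] w 0.0011885675174721
[[-0.0001 -0.0474 -0.9989]
 [ 0.     -0.9989  0.0474]
 [-1.      0.      0.0001]]
```

View pics/w2.png

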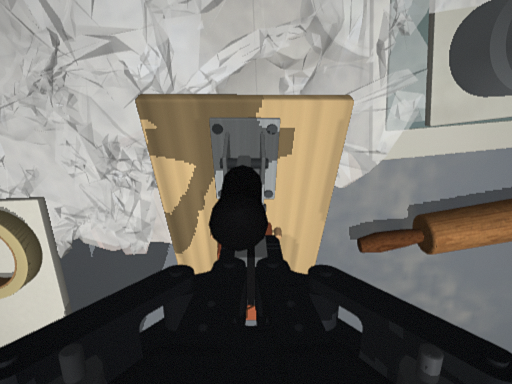

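```bash
python3 -m creep '[{"grip":0,"dp":[0,-0.6,0],"rotation":[0,0,0]},{"grip":0,"dp":[0,-0.6,-0.6],"rotation":[0,0,0]},{"grip":0,"dp":[0,-0.6,-1.2],"rotation":[0,0,0]}]';python3 -m creep '[{"grip":0,"dp":[0,0,-0.5],"rotation":[0,0,0]},{"grip":0,"dp":[0,0,-1],"rotation":[0,0,0]}]'; python3 -c "
from h import *
st();snap('wrist','w3');snap('side','s3')
im=cv2.imread('pics/s3.png');cv2.imwrite('pics/s3c.png',cv2.resize(im[60:220,190:320],None,fx=3.7,fy=3.7))"
```

```text
time: 2.38
tool_pos: [0.6301, -0.1926, 0.2678]
tcp_rot: [-2.197, 0.051, 2.198]
wrist_force: [-1.8, -0.0, 0.3]
width: -0.002
time: 2.55
tool_pos: [0.6405, -0.1934, 0.2678]
tcp_rot: [-2.197, 0.051, 2.198]
wrist_force: [-1.6, 2.1, -0.0]
width: 0.002
t 2.55 [ 0.6405 -0.1934  0.2678] q [-0.3306  0.2407  1.5913  0.0003  1.3099  1.2871] F [-1.6496  2.0513 -0.    ] w 0.0024591501303564594
[[-0.0002 -0.0469 -0.9989]
 [ 0.0003 -0.9989  0.0469]
 [-1.     -0.0003  0.0002]]
```

View pics/w3.png

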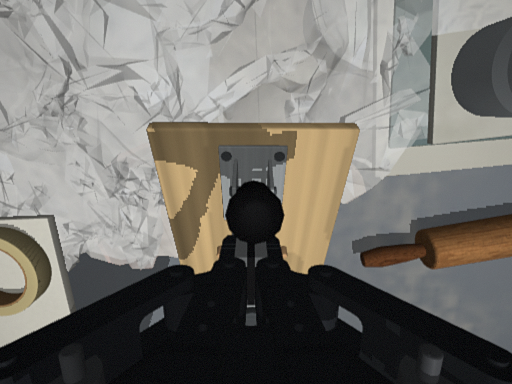

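View pics/s3c.png

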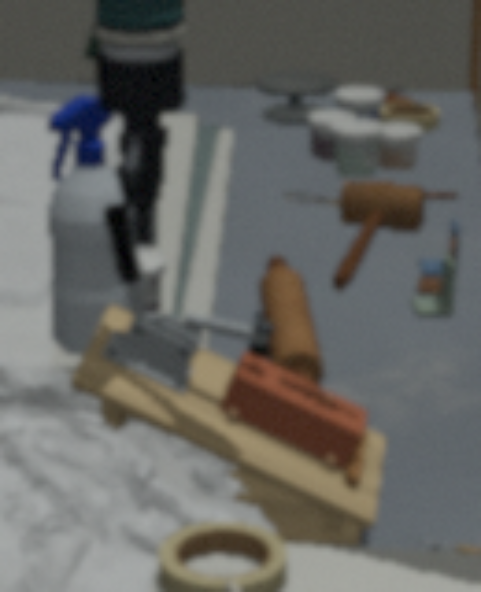

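The handle is past upright and the bar has lifted off the mould, so I'll keep pushing.

```bash
python3 -m creep '[{"grip":0,"dp":[0,0,-0.7],"rotation":[0,0,0]},{"grip":0,"dp":[0,0,-1.4],"rotation":[0,0,0]},{"grip":0,"dp":[0.2,0,-2.1],"rotation":[0,0,0]},{"grip":0,"dp":[0.4,0,-2.8],"rotation":[0,0,0]},{"grip":0,"dp":[0.6,0,-3.5],"rotation":[0,0,0]}]';python3 -m creep '[{"grip":0,"dp":[0.2,0,-0.6],"rotation":[0,0,0]},{"grip":0,"dp":[0.4,0,-1.2],"rotation":[0,0,0]},{"grip":0,"dp":[0.6,0,-1.8],"rotation":[0,0,0]}]'; python3 -c "
from h import *
st();snap('wrist','w4');snap('side','s4')
im=cv2.imread('pics/s4.png');cv2.imwrite('pics/s4c.png',cv2.resize(im[60:220,190:320],None,fx=3.7,fy=3.7))"
```

```text
time: 3.07
tool_pos: [0.6757, -0.1955, 0.2612]
tcp_rot: [-2.197, 0.052, 2.198]
wrist_force: [-1.7, -0.1, -0.3]
width: 0.003
time: 3.32
tool_pos: [0.6938, -0.1962, 0.2554]
tcp_rot: [-2.198, 0.052, 2.197]
wrist_force: [-0.6, 0.7, 0.3]
width: -0.002
t 3.32 [ 0.6938 -0.1962  0.2554] q [-0.3102  0.3449  1.4816  0.      1.315   1.3077] F [-0.5952  0.684   0.2876] w -0.0021696711756492215
[[ 0.0001 -0.0471 -0.9989]
 [ 0.     -0.9989  0.0471]
 [-1.     -0.     -0.0001]]
```

View pics/w4.png

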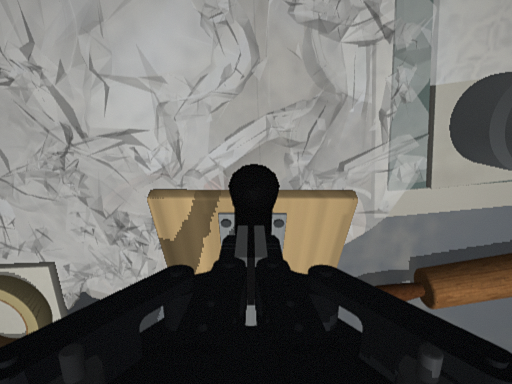

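View pics/s4c.png

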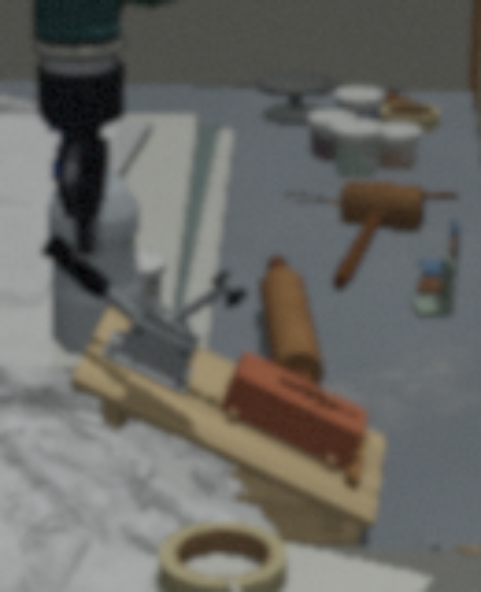

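```bash
python3 -m creep '[{"grip":0,"dp":[0.2,0,-0.4],"rotation":[0,0,0]},{"grip":0,"dp":[0.4,0,-0.8],"rotation":[0,0,0]},{"grip":0,"dp":[0.6,0,-1.1],"rotation":[0,0,0]}]';python3 -m creep '[{"grip":0,"dp":[0.2,0,-0.3],"rotation":[0,0,0]},{"grip":0,"dp":[0.4,0,-0.5],"rotation":[0,0,0]}]'; python3 -c "
from h import *
st();snap('side','s5')
im=cv2.imread('pics/s5.png');cv2.imwrite('pics/s5c.png',cv2.resize(im[60:220,190:320],None,fx=3.7,fy=3.7))
W,i=cloud('s5');x,y,z=W[...,0],W[...,1],W[...,2]
s=(x>.6)&(x<.8)&(abs(y+.2)<.05)&(z>.16)&(z<.3)&(i.max(2)<60);s[:,236:]&=False
v,u=np.where(s);print(s.sum());Q=W[s];o=np.argsort(Q[:,0])
for j in o[::8]:print(u[j],v[j],Q[j])
"
```

```text
time: 3.67
tool_pos: [0.7018, -0.1968, 0.2514]
tcp_rot: [-2.191, 0.052, 2.204]
wrist_force: [-19.4, 2.8, 17.6]
width: -0.001
time: 3.83
tool_pos: [0.7025, -0.1969, 0.2508]
tcp_rot: [-2.182, 0.052, 2.213]
wrist_force: [-36.7, 4.9, 33.8]
width: 0.0
t 3.83 [ 0.7025 -0.1969  0.2508] q [-0.3057  0.3722  1.4537 -0.0037  1.3292  1.3133] F [-36.6768   4.901   33.7572] w 0.00015895558579817729
[[-0.014  -0.0473 -0.9988]
 [ 0.0007 -0.9989  0.0473]
 [-0.9999  0.      0.014 ]]
205
227 149 [ 0.647  -0.1794  0.1786]
216 137 [ 0.6843 -0.1891  0.2166]
215 136 [ 0.6877 -0.1899  0.2198]
213 114 [ 0.6895 -0.1812  0.2993]
213 116 [ 0.6902 -0.1834  0.2918]
214 139 [ 0.6918 -0.1911  0.2084]
211 119 [ 0.6932 -0.1614  0.2892]
213 137 [ 0.6943 -0.188   0.2167]
210 117 [ 0.6951 -0.1559  0.2978]
211 121 [ 0.6968 -0.1793  0.2759]
211 123 [ 0.6978 -0.1825  0.2679]
209 118 [ 0.6994 -0.1608  0.2926]
209 119 [ 0.7007 -0.1666  0.2871]
210 128 [ 0.7017 -0.1814  0.2508]
210 135 [ 0.7034 -0.1842  0.225 ]
209 123 [ 0.7041 -0.181   0.2682]
209 125 [ 0.7054 -0.1858  0.2595]
209 135 [ 0.7073 -0.1873  0.2237]
208 125 [ 0.7082 -0.1831  0.2604]
206 119 [ 0.7104 -0.1661  0.287 ]
208 130 [ 0.7113 -0.195   0.2383]
207 130 [ 0.7143 -0.1931  0.239 ]
206 128 [ 0.7174 -0.1934  0.2458]
205 130 [ 0.7209 -0.1919  0.2392]
204 126 [ 0.7242 -0.1954  0.2519]
202 127 [ 0.7296 -0.1879  0.251 ]
```

View pics/s5c.png

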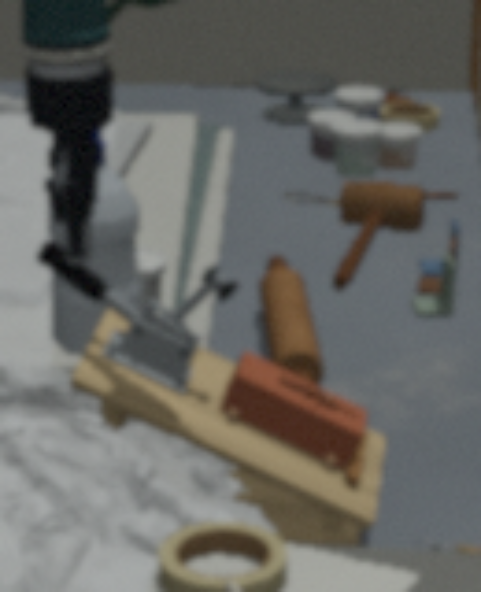

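Hard stop reached: about 50 N against the handle, with no further motion. Next I'll lift straight off it.

```bash
python3 -m creep '[{"grip":0,"dp":[-1,0,0.8],"rotation":[0,0,0]},{"grip":0,"dp":[-3,0,1.2],"rotation":[0,0,0]},{"grip":0,"dp":[-7,0,1.2],"rotation":[0,0,0]},{"grip":0,"dp":[-11,0,1.2],"rotation":[0,0,0]},{"grip":0,"dp":[-14,0,1.2],"rotation":[0,0,0]}]'; python3 -c "
from h import *
st();snap('top','t6');snap('side','s6')
im=cv2.imread('pics/s6.png');cv2.imwrite('pics/s6c.png',cv2.resize(im[60:220,190:320],None,fx=3.7,fy=3.7))
W,i=cloud('s6');x,y,z=W[...,0],W[...,1],W[...,2]
s=(x>.66)&(x<.8)&(abs(y+.2)<.05)&(z>.16)&(z<.3)&(i.max(2)<60)
Q=W[s];k=np.polyfit(Q[:,0],Q[:,2],1);print(s.sum(),k,'deg past upright',90-np.degrees(np.arctan(k[0])),Q.mean(0),Q.max(0))
s=(x>.55)&(x<.66)&(abs(y+.2)<.05)&(z>.20)&(z<.32);print('bar',s.sum(),W[s].min(0),W[s].max(0))
go(MC+.12*nn,-nn,-sy);go(MC+.002*nn,-nn,-sy)
"
```

```text
time: 4.3
tool_pos: [0.6976, -0.1965, 0.3894]
tcp_rot: [-2.202, 0.053, 2.194]
wrist_force: [0.4, -1.2, 1.2]
width: -0.001
t 4.3 [ 0.6976 -0.1965  0.3894] q [-0.3091  0.3117  1.2849  0.0002  1.5411  1.309 ] F [ 0.3656 -1.1553  1.2066] w -0.0007187269302269581
[[ 0.0038 -0.0473 -0.9989]
 [-0.001  -0.9989  0.0473]
 [-1.      0.0008 -0.0038]]
112 [ 0.7413 -0.2923] deg past upright 53.45198771560483 [ 0.7043 -0.1897  0.2298] [ 0.7333 -0.1812  0.2536]
bar 83 [ 0.5562 -0.1981  0.2003] [ 0.6576 -0.1768  0.2377]
t 4.4 dp [18.12 -0.04 24.45] rot [ 0.001  0.422 -0.004] deg 24.2 rows 7.299057050851845 3.37425273125039
t 4.4 dp [28.89 -0.08 19.62] rot [ 0.001  0.422 -0.004] deg 24.2 rows 8.375330542251783 3.37425273125039
```

View pics/s6c.png

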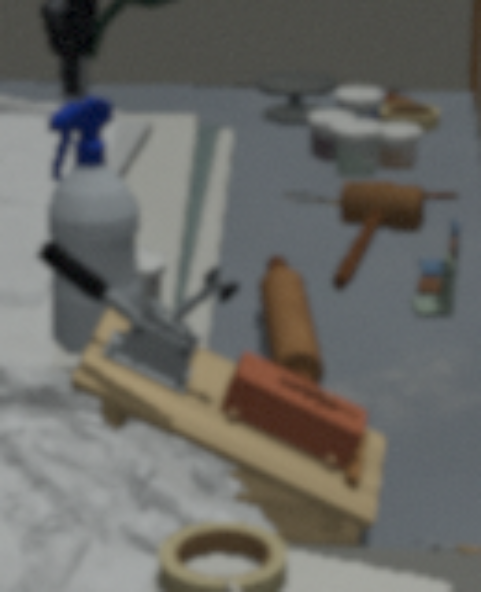

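View pics/t6.png

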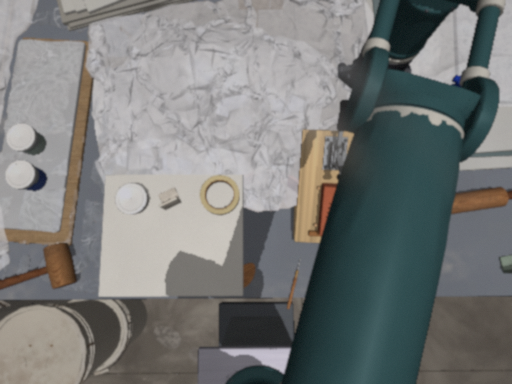

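The clamp is fully open, about 53° past upright. Next I'll back off and half-turn the tool so the camera faces away from the raised bar.

```bash
python3 -m creep '[{"grip":8.5,"dp":[0,0,3],"rotation":[-0.12,0,0]},{"grip":8.5,"dp":[0,0,6],"rotation":[-0.24,0,0]},{"grip":8.5,"dp":[0,0,9],"rotation":[-0.36,0,0]},{"grip":8.5,"dp":[0,0,12],"rotation":[-0.48,0,0]},{"grip":8.5,"dp":[0,0,15],"rotation":[-0.6,0,0]}]' ; python3 -m creep '[{"grip":8.5,"dp":[0,0,0],"rotation":[-0.12,0,0]},{"grip":8.5,"dp":[0,0,0],"rotation":[-0.24,0,0]},{"grip":8.5,"dp":[0,0,0],"rotation":[-0.36,0,0]},{"grip":8.5,"dp":[0,0,0],"rotation":[-0.48,0,0]},{"grip":8.5,"dp":[0,0,0],"rotation":[-0.6,0,0]}]' ;  python3 -m creep '[{"grip":8.5,"dp":[0,0,0],"rotation":[-0.12,0,0]},{"grip":8.5,"dp":[0,0,0],"rotation":[-0.24,0,0]},{"grip":8.5,"dp":[0,0,0],"rotation":[-0.36,0,0]},{"grip":8.5,"dp":[0,0,0],"rotation":[-0.48,0,0]},{"grip":8.5,"dp":[0,0,0],"rotation":[-0.6,0,0]}]' ;  python3 -m creep '[{"grip":8.5,"dp":[0,0,0],"rotation":[-0.12,0,0]},{"grip":8.5,"dp":[0,0,0],"rotation":[-0.24,0,0]},{"grip":8.5,"dp":[0,0,0],"rotation":[-0.36,0,0]},{"grip":8.5,"dp":[0,0,0],"rotation":[-0.48,0,0]},{"grip":8.5,"dp":[0,0,0],"rotation":[-0.6,0,0]}]' ; python3 -c "
from h import *
st();go(MC+.15*nn,-nn,sy)"
```

```text
time: 4.82
tool_pos: [0.5459, -0.1891, 0.3847]
tcp_rot: [1.905, 0.547, -1.905]
wrist_force: [0.5, 0.4, 0.7]
width: 0.712
time: 5.23
tool_pos: [0.5472, -0.1893, 0.3851]
tcp_rot: [1.506, 0.985, -1.506]
wrist_force: [0.0, 0.2, -0.5]
width: 0.996
time: 5.65
tool_pos: [0.5473, -0.1893, 0.3849]
tcp_rot: [1.07, 1.292, -1.07]
wrist_force: [0.4, -0.0, -0.4]
width: 0.998
time: 6.07
tool_pos: [0.5473, -0.1893, 0.385]
tcp_rot: [0.612, 1.483, -0.612]
wrist_force: [-0.5, 0.5, 1.2]
width: 0.993
t 6.07 [ 0.5473 -0.1893  0.385 ] q [-0.3761  0.0277  1.6201  0.0001  1.4939 -1.164 ] F [-0.4778  0.5295  1.1616] w 0.9929147499679672
[[-0.0001  0.7053  0.7089]
 [ 0.0002  0.7089 -0.7053]
 [-1.      0.0001 -0.0002]]
t 6.07 dp [14.72 -6.91 -7.49] rot [-0.724 -0.416  0.16 ] deg 48.7 rows 4.29304865126918 6.805097954233798
```

```bash
python3 -m creep '[{"grip":8.5,"dp":[2,-2,-2],"rotation":[-0.1,-0.06,0.023]},{"grip":8.5,"dp":[5,-4,-4],"rotation":[-0.2,-0.12,0.046]},{"grip":8.5,"dp":[8,-6,-6],"rotation":[-0.31,-0.18,0.069]},{"grip":8.5,"dp":[11,-6.9,-7.5],"rotation":[-0.41,-0.236,0.09]},{"grip":8.5,"dp":[13,-6.9,-7.5],"rotation":[-0.51,-0.295,0.113]}]' ;python3 -c "
from h import *
go(MC+.15*nn,-nn,sy)"
```

```text
time: 6.48
tool_pos: [0.4414, -0.1829, 0.2512]
tcp_rot: [0.195, 1.25, -0.208]
wrist_force: [0.4, -0.7, -0.0]
width: 0.991
t 6.48 dp [ 1.42 -0.18  0.04] rot [-0.215 -0.124  0.049] deg 14.5 rows 0.34235405213892284 2.0208167673394457
```

```bash
python3 -m creep '[{"grip":8.5,"dp":[0.7,-0.2,0],"rotation":[-0.107,-0.062,0.025]},{"grip":8.5,"dp":[1.4,-0.2,0],"rotation":[-0.215,-0.124,0.049]},{"grip":8.5,"dp":[1.4,-0.2,0],"rotation":[-0.215,-0.124,0.049]},{"grip":8.5,"dp":[1.4,-0.2,0],"rotation":[-0.215,-0.124,0.049]}]' ;python3 -c "
from h import *
st();go(MC+.15*nn,-nn,sy);go(MC+.002*nn,-nn,sy);snap('wrist','w7')
W,i=cloud('w7'); h=cv2.cvtColor(i,cv2.COLOR_RGB2HSV)
m=((h[...,0]<10)&(h[...,1]>110)&(h[...,2]>80)); P=W[m&~np.isnan(W[...,0])]; D=(P-MC)
L=np.c_[D@e1,D@sy,D@nn]; k=abs(L[:,2]-.022)<.005; L=L[k]; print(k.sum(),np.percentile(L,[0.5,50,99.5],axis=0)); 
print(cv2.minAreaRect(L[:,:2].astype(np.float32)))"
```

```text
time: 6.82
tool_pos: [0.4475, -0.1872, 0.2403]
tcp_rot: [0.031, 1.133, -0.046]
wrist_force: [0.4, -0.1, 0.9]
width: 1.0
t 6.82 [ 0.4475 -0.1872  0.2403] q [-0.6015 -0.3579  2.2661  0.293   0.8758 -2.2667] F [ 0.3562 -0.1173  0.9406] w 0.9995406660548581
[[ 0.423   0.053   0.9046]
 [-0.0213  0.9986 -0.0485]
 [-0.9059  0.0013  0.4236]]
t 6.82 dp [ 0.14  0.16 -0.3 ] rot [-0.006  0.001  0.001] deg 0.3 rows 0.08861547181171683 0.048805166121395474
t 6.82 dp [14.94  0.18 -0.32] rot [-0.006  0.001  0.001] deg 0.3 rows 3.5842982465399844 0.048805166121395474
7099 [[-0.065  -0.0262  0.0197]
 [-0.0052 -0.0006  0.0217]
 [ 0.0614  0.0259  0.0235]]
((-0.0013812296092510223, -3.670156002044678e-05), (0.0530986487865448, 0.12763307988643646), 89.8976821899414)
```

View pics/w7.png

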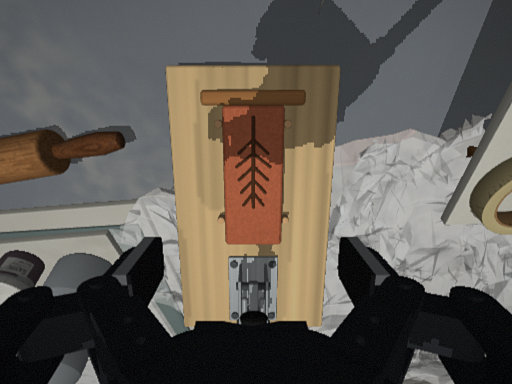

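Pose confirmed within about 1.5 mm: mould at (253,175) px and the finger gap centred on it. Descending.

```bash
python3 -m creep '[{"grip":8.5,"dp":[3,0.15,-0.4],"rotation":[0,0,0]},{"grip":8.5,"dp":[6,0.15,-0.4],"rotation":[0,0,0]},{"grip":8.5,"dp":[8,0.15,-0.4],"rotation":[0,0,0]},{"grip":8.5,"dp":[10,0.15,-0.4],"rotation":[0,0,0]},{"grip":8.5,"dp":[10,0.15,-0.4],"rotation":[0,0,0]}]' ;python3 -c "
from h import *
st();go(MC+.002*nn-.001*e1,-nn,sy);snap('wrist','w8')"
```

```text
time: 7.28
tool_pos: [0.4873, -0.1865, 0.1463]
tcp_rot: [0.032, 1.137, -0.043]
wrist_force: [-0.5, 0.1, -1.4]
width: 0.996
t 7.28 [ 0.4873 -0.1865  0.1463] q [-0.5425 -0.1664  2.309   0.3421  0.6413 -2.3001] F [-0.4904  0.1447 -1.3667] w 0.9961092987487462
[[ 0.4195  0.0508  0.9063]
 [-0.0185  0.9987 -0.0474]
 [-0.9076  0.0031  0.4199]]
t 7.28 dp [ 4.74 -0.09 -0.02] rot [-0.005 -0.003 -0.001] deg 0.3 rows 1.1372854526405252 0.045661783990780636
```

View pics/w8.png

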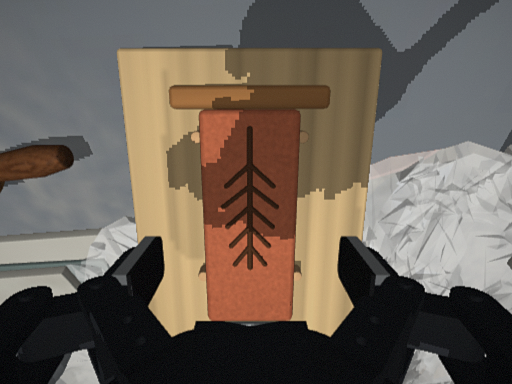

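```bash
python3 -m creep '[{"grip":8.5,"dp":[1.5,0,0],"rotation":[0,0,0]},{"grip":8.5,"dp":[3,0,0],"rotation":[0,0,0]},{"grip":8.5,"dp":[4,0,0],"rotation":[0,0,0]},{"grip":8.5,"dp":[4.6,0,0],"rotation":[0,0,0]},{"grip":8.5,"dp":[4.6,0,0],"rotation":[0,0,0]}]' ;python3 -c "
from h import *
st();go(MC+.002*nn-.001*e1,-nn,sy)"
python3 -m creep '[{"grip":5,"dp":[0,0,0],"rotation":[0,0,0]},{"grip":5,"dp":[0,0,0],"rotation":[0,0,0]},{"grip":5,"dp":[0,0,0],"rotation":[0,0,0]},{"grip":5,"dp":[0,0,0],"rotation":[0,0,0]},{"grip":5,"dp":[0,0,0],"rotation":[0,0,0]}]' 60
```

```text
time: 7.75
tool_pos: [0.5076, -0.1887, 0.108]
tcp_rot: [0.03, 1.132, -0.045]
wrist_force: [-0.4, 0.2, -0.3]
width: 0.996
t 7.75 [ 0.5076 -0.1887  0.108 ] q [-0.5213 -0.0687  2.3087  0.3848  0.5391 -2.3363] F [-0.4427  0.1623 -0.3149] w 0.9963869066427521
[[ 0.4236  0.0512  0.9044]
 [-0.0211  0.9987 -0.0466]
 [-0.9056  0.0007  0.4242]]
t 7.75 dp [ 0.41  0.03 -0.26] rot [-0.004  0.002  0.001] deg 0.3 rows 0.11706746957004507 0.035646159518843146
time: 8.17
tool_pos: [0.5079, -0.1891, 0.1097]
tcp_rot: [0.029, 1.13, -0.046]
wrist_force: [-3.4, 1.2, 6.5]
width: 0.618
```

```bash
python3 -m creep '[{"grip":5,"dp":[-0.4,0,0],"rotation":[0,0,0]},{"grip":5,"dp":[-1,0,0],"rotation":[0,0,0]},{"grip":5,"dp":[-2,0,0],"rotation":[0,0,0]},{"grip":5,"dp":[-3,0,0],"rotation":[0,0,0]},{"grip":5,"dp":[-4,0,0],"rotation":[0,0,0]}]' ;python3 -c "
from h import *
st();snap('wrist','w9');snap('side','s9')
im=cv2.imread('pics/s9.png');cv2.imwrite('pics/s9c.png',cv2.resize(im[60:220,190:320],None,fx=3.7,fy=3.7))"
```

```text
time: 8.58
tool_pos: [0.489, -0.1873, 0.1443]
tcp_rot: [0.03, 1.134, -0.045]
wrist_force: [0.2, -0.1, -3.4]
width: 0.618
t 8.58 [ 0.489  -0.1873  0.1443] q [-0.5419 -0.1612  2.3098  0.3456  0.6322 -2.3042] F [ 0.2192 -0.147  -3.4247] w 0.6177678137690339
[[ 0.4221  0.051   0.9051]
 [-0.0204  0.9987 -0.0468]
 [-0.9063  0.0013  0.4226]]
```

View pics/w9.png

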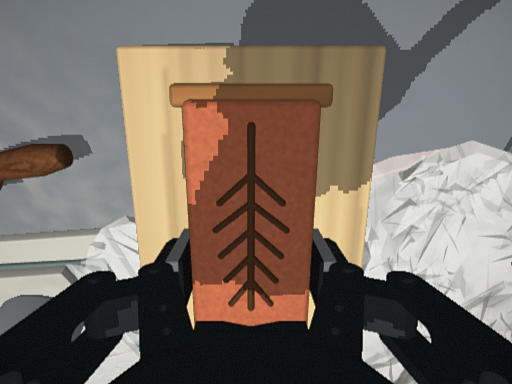

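View pics/s9c.png

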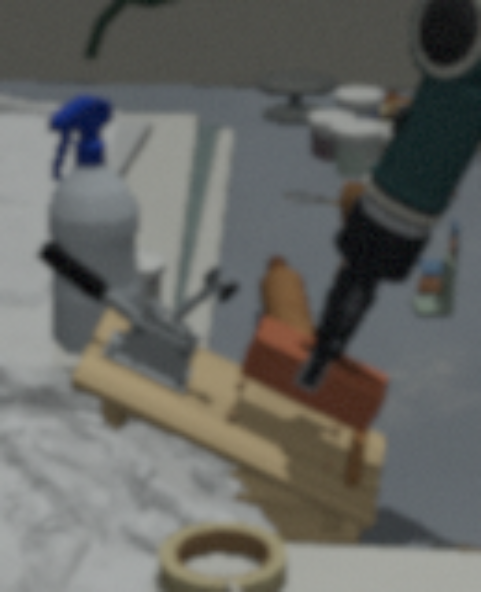

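```bash
python3 -m creep '[{"grip":5,"dp":[-2,0,0],"rotation":[0,0,0]},{"grip":5,"dp":[-4,0,0],"rotation":[0,0,0]},{"grip":5,"dp":[-6,0,0],"rotation":[0,0,0]},{"grip":5,"dp":[-8,0,0],"rotation":[0,0,0]},{"grip":5,"dp":[-10,0,0],"rotation":[0,0,0]}]' ;python3 -c "
from h import *
st();p=np.array([.46,-.1,.25])
go(p,np.array([0,0,-1.]),sy)"
```

```text
time: 9.1
tool_pos: [0.4469, -0.1854, 0.2351]
tcp_rot: [0.03, 1.133, -0.045]
wrist_force: [0.4, -0.7, -3.8]
width: 0.621
t 9.1 [ 0.4469 -0.1854  0.2351] q [-0.5985 -0.3567  2.275   0.2943  0.8654 -2.2689] F [ 0.3743 -0.6933 -3.8172] w 0.6214804069399725
[[ 0.423   0.0513  0.9047]
 [-0.0211  0.9987 -0.0468]
 [-0.9059  0.0007  0.4235]]
t 9.1 dp [-0.98  8.6   1.42] rot [-0.004  0.437  0.   ] deg 25.1 rows 2.10263357590512 3.4996157328282327
```

```bash
python3 -m creep '[{"grip":5,"dp":[-1,1.5,0.3],"rotation":[0,0.1,0]},{"grip":5,"dp":[-1,3.5,0.7],"rotation":[0,0.2,0]},{"grip":5,"dp":[-1,5.5,1.1],"rotation":[0,0.3,0]},{"grip":5,"dp":[-1,7.5,1.4],"rotation":[0,0.4,0]},{"grip":5,"dp":[-1,8.6,1.4],"rotation":[0,0.437,0]}]' ;python3 -c "
from h import *
st();b=np.radians(-.45);p=np.array([.372,.215,.20])
go(p,np.array([0,0,-1.]),np.array([np.cos(b),np.sin(b),0]))"
```

```text
time: 9.52
tool_pos: [0.4632, -0.0988, 0.2511]
tcp_rot: [0.04, 1.57, -0.039]
wrist_force: [1.2, 0.1, -3.9]
width: 0.62
t 9.52 [ 0.4632 -0.0988  0.2511] q [-0.263  -0.1288  2.0109  0.0003  1.259  -1.7835] F [ 1.2242  0.0824 -3.9464] w 0.620453760307368
[[ 0.0006  0.0504  0.9987]
 [ 0.0002  0.9987 -0.0504]
 [-1.      0.0002  0.0006]]
t 9.52 dp [  5.11  30.88 -10.69] rot [ 1.528  0.    -0.001] deg 87.6 rows 7.931723102754226 12.229540782098752
```

```bash
python3 -m creep '[{"grip":5,"dp":[0,2,-0.5],"rotation":[0.11,0,0]},{"grip":5,"dp":[0,4.5,-1.5],"rotation":[0.22,0,0]},{"grip":5,"dp":[0,7,-2.5],"rotation":[0.33,0,0]},{"grip":5,"dp":[0,9.5,-3.5],"rotation":[0.44,0,0]},{"grip":5,"dp":[0,12,-4.5],"rotation":[0.55,0,0]}]' ;python3 -c "
from h import *
st();b=np.radians(-.45);p=np.array([.372,.215,.20])
go(p,np.array([0,0,-1.]),np.array([np.cos(b),np.sin(b),0]))"
```

```text
time: 9.93
tool_pos: [0.4215, 0.0229, 0.2495]
tcp_rot: [0.476, 1.517, -0.475]
wrist_force: [0.3, 0.6, -3.9]
width: 0.62
t 9.93 [0.4215 0.0229 0.2495] q [-0.0051 -0.2375  2.1037  0.0004  1.2738 -0.9685] F [ 0.2672  0.5558 -3.8812] w 0.6203192183546804
[[ 0.0016  0.5709  0.821 ]
 [ 0.0004  0.821  -0.5709]
 [-1.      0.0012  0.0011]]
t 9.93 dp [  4.95  12.95 -15.03] rot [ 0.971  0.    -0.002] deg 55.6 rows 4.9036882574149905 7.7709378897722745
```

```bash
python3 -m creep '[{"grip":5,"dp":[0,2.6,-3],"rotation":[0.11,0,0]},{"grip":5,"dp":[0,5.2,-6],"rotation":[0.22,0,0]},{"grip":5,"dp":[0,7.8,-9],"rotation":[0.33,0,0]},{"grip":5,"dp":[0,10.4,-12],"rotation":[0.44,0,0]},{"grip":5,"dp":[1,13,-15],"rotation":[0.55,0,0]}]' ;python3 -c "
from h import *
st();b=np.radians(-.45);p=np.array([.372,.215,.17])
go(p,np.array([0,0,-1.]),np.array([np.cos(b),np.sin(b),0]))"
```

```text
time: 10.35
tool_pos: [0.3791, 0.1901, 0.2453]
tcp_rot: [0.868, 1.389, -0.862]
wrist_force: [1.2, 0.4, -2.8]
width: 0.619
t 10.35 [0.3791 0.1901 0.2453] q [ 0.4066 -0.2324  2.1076 -0.0006  1.2617 -0.0514] F [ 1.2203  0.3863 -2.8188] w 0.6191614191318252
[[ 0.0045  0.8969  0.4423]
 [ 0.0014  0.4423 -0.8969]
 [-1.      0.0047  0.0008]]
t 10.35 dp [ 7.53  0.43 -2.55] rot [ 0.466 -0.    -0.005] deg 26.7 rows 1.908606230592354 3.7293330861078218
```

```bash
python3 -m creep '[{"grip":5,"dp":[1.5,0.2,-1],"rotation":[0.11,0,0]},{"grip":5,"dp":[3,0.4,-2],"rotation":[0.22,0,0]},{"grip":5,"dp":[4.5,0.4,-2.5],"rotation":[0.33,0,0]},{"grip":5,"dp":[6,0.4,-2.5],"rotation":[0.44,0,0]},{"grip":5,"dp":[6.5,0.4,-2.5],"rotation":[0.466,0,0]}]' ; python3 -m creep '[{"grip":5,"dp":[0,0,0],"rotation":[0,0,0]},{"grip":5,"dp":[0,0,0],"rotation":[0,0,0]}]'; python3 -c "
from h import *
st();b=np.radians(-.45);p=np.array([.372,.215,.12])
go(p,np.array([0,0,-1.]),np.array([np.cos(b),np.sin(b),0]));snap('wrist','w10');snap('side','s10')
im=cv2.imread('pics/s10.png');cv2.imwrite('pics/s10c.png',cv2.resize(im[150:320,200:360],None,fx=3.5,fy=3.5))
W,i=cloud('s10'); h=cv2.cvtColor(i,cv2.COLOR_RGB2HSV);x,y,z=W[...,0],W[...,1],W[...,2]
m=((h[...,0]<10)&(h[...,1]>110)&(h[...,2]>50))&(x<.5)&(y>.1)&(y<.32)&(z>.1); P=W[m];print(m.sum(),np.percentile(P,[1,50,99],axis=0))
W,i=cloud('w10'); h=cv2.cvtColor(i,cv2.COLOR_RGB2HSV);x,y,z=W[...,0],W[...,1],W[...,2]
m=((h[...,0]<10)&(h[...,1]>110)&(h[...,2]>50))&(z>.15); P=W[m];print(m.sum(),np.percentile(P,[1,50,99],axis=0)); A=np.c_[P[:,:2],np.ones(len(P))];print(np.linalg.lstsq(A,P[:,2],rcond=None)[0])
"
```

```text
time: 10.77
tool_pos: [0.3697, 0.2123, 0.1765]
tcp_rot: [1.212, 1.207, -1.216]
wrist_force: [-0.6, 0.1, -4.1]
width: 0.62
time: 10.93
tool_pos: [0.3714, 0.2124, 0.1789]
tcp_rot: [1.21, 1.208, -1.21]
wrist_force: [-0.5, -0.2, -4.1]
width: 0.615
t 10.93 [0.3714 0.2124 0.1789] q [ 0.4619 -0.1647  2.1791 -0.0007  1.1264  0.4636] F [-0.5203 -0.1946 -4.1017] w 0.6150024844032146
[[ 0.001   1.     -0.0014]
 [-0.0003 -0.0014 -1.    ]
 [-1.      0.001   0.0003]]
t 10.93 dp [ 5.89  0.06 -0.26] rot [ 0.006  0.    -0.001] deg 0.4 rows 1.4134039833990244 0.052483027771207426
662 [[0.3464 0.1667 0.1564]
 [0.3716 0.2618 0.1933]
 [0.3956 0.2878 0.197 ]]
24596 [[0.347  0.1859 0.1917]
 [0.373  0.2442 0.1934]
 [0.3986 0.2829 0.195 ]]
[ 0.0049 -0.0017  0.1921]
```

View pics/w10.png

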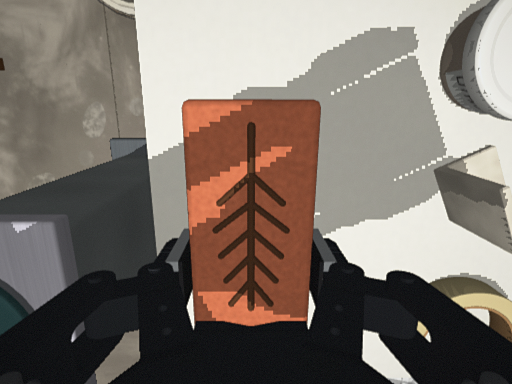

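View pics/s10c.png

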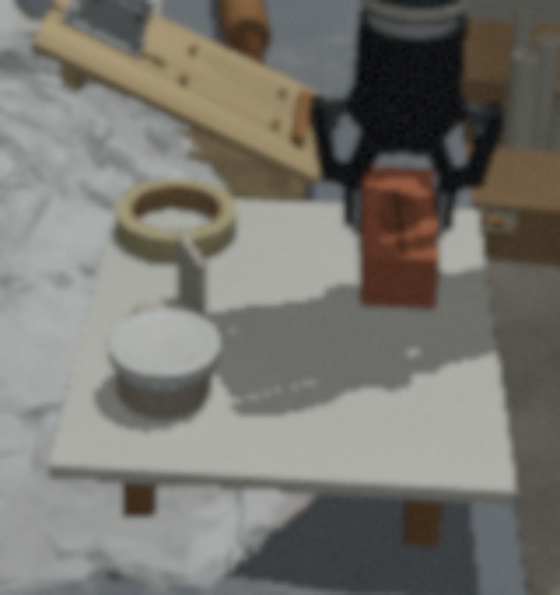

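Mould is level, over the empty near half. Bottom is at about 0.149, so I'll lower it gently.

```bash
python3 -m creep '[{"grip":5,"dp":[1.5,0.1,-0.3],"rotation":[0.006,0,0]},{"grip":5,"dp":[3,0.1,-0.3],"rotation":[0.006,0,0]},{"grip":5,"dp":[4.3,0.1,-0.3],"rotation":[0.006,0,0]},{"grip":5,"dp":[5.3,0.1,-0.3],"rotation":[0.006,0,0]},{"grip":5,"dp":[5.5,0.1,-0.3],"rotation":[0.006,0,0]}]' ; python3 -m creep '[{"grip":5,"dp":[0.1,0,0],"rotation":[0,0,0]},{"grip":5,"dp":[0.2,0,0],"rotation":[0,0,0]},{"grip":5,"dp":[0.3,0,0],"rotation":[0,0,0]},{"grip":5,"dp":[0.4,0,0],"rotation":[0,0,0]}]'
```

```text
time: 11.45
tool_pos: [0.3721, 0.2151, 0.1232]
tcp_rot: [1.215, 1.205, -1.216]
wrist_force: [-0.3, -0.4, -3.8]
width: 0.619
time: 11.78
tool_pos: [0.3737, 0.2159, 0.1212]
tcp_rot: [1.218, 1.203, -1.212]
wrist_force: [0.1, -0.4, -3.4]
width: 0.623
```

```bash
python3 -m creep '[{"grip":5,"dp":[0.1,0,0],"rotation":[0,0,0]},{"grip":5,"dp":[0.1,0,0],"rotation":[0,0,0]}]'
```

```text
time: 11.95
tool_pos: [0.373, 0.2156, 0.1196]
tcp_rot: [1.217, 1.204, -1.214]
wrist_force: [-0.5, 0.7, -4.1]
width: 0.621
```

```bash
python3 -m creep '[{"grip":5,"dp":[0.1,0,0],"rotation":[0,0,0]},{"grip":5,"dp":[0.1,0,0],"rotation":[0,0,0]}]';python3 -m creep '[{"grip":5,"dp":[0.1,0,0],"rotation":[0,0,0]},{"grip":5,"dp":[0.1,0,0],"rotation":[0,0,0]}]'
```

```text
time: 12.12
tool_pos: [0.3731, 0.2158, 0.1189]
tcp_rot: [1.217, 1.204, -1.214]
wrist_force: [-1.3, -0.4, 0.2]
width: 0.62
time: 12.28
tool_pos: [0.3732, 0.2158, 0.1189]
tcp_rot: [1.216, 1.204, -1.214]
wrist_force: [-2.6, -1.7, 8.3]
width: 0.621
```

Contact at TCP z = 0.119 m. Releasing.

```bash
python3 -m creep '[{"grip":5.6,"dp":[0,0,0],"rotation":[0,0,0]},{"grip":6.2,"dp":[0,0,0],"rotation":[0,0,0]},{"grip":7,"dp":[0,0,0],"rotation":[0,0,0]},{"grip":7.6,"dp":[0,0,0],"rotation":[0,0,0]},{"grip":7.6,"dp":[0,0,0],"rotation":[0,0,0]}]' ; python3 -m creep '[{"grip":7.6,"dp":[-1,0,0],"rotation":[0,0,0]},{"grip":7.6,"dp":[-2.5,0,0],"rotation":[0,0,0]},{"grip":7.6,"dp":[-5,0,0],"rotation":[0,0,0]},{"grip":7.6,"dp":[-8,0,0],"rotation":[0,0,0]},{"grip":7.6,"dp":[-12,0,0],"rotation":[0,0,0]}]'; python3 -c "
from h import *
st();snap('wrist','w11');snap('side','s11');snap('top','t11')
W,i=cloud('w11'); h=cv2.cvtColor(i,cv2.COLOR_RGB2HSV);x,y,z=W[...,0],W[...,1],W[...,2]
m=((h[...,0]<10)&(h[...,1]>110)&(h[...,2]>50))&(abs(z-.132)<.008); P=W[m]
print(m.sum(),np.percentile(P,[0.5,50,99.5],axis=0),cv2.minAreaRect(P[:,:2].astype(np.float32)))
W,i=cloud('t11');x,y,zz=W[...,0],W[...,1],W[...,2]
s=(x>.4)&(x<.65)&(y>0)&(y<.45)&(zz>.098)
n,l,t,c=cv2.connectedComponentsWithStats(s.astype(np.uint8))
for k in range(1,n):
    if t[k,4]>20: print(t[k],W[l==k].min(0),W[l==k].max(0))
"
```

```text
time: 12.7
tool_pos: [0.373, 0.2156, 0.1174]
tcp_rot: [1.217, 1.204, -1.214]
wrist_force: [-0.2, -0.3, 1.0]
width: 0.892
time: 13.12
tool_pos: [0.3709, 0.2147, 0.2368]
tcp_rot: [1.213, 1.205, -1.218]
wrist_force: [0.4, 0.3, -0.3]
width: 0.894
t 13.12 [0.3709 0.2147 0.2368] q [ 0.4672 -0.2112  2.1065 -0.0008  1.2494  0.4759] F [ 0.3862  0.2929 -0.3421] w 0.8937919073090353
[[-0.0025  1.     -0.0085]
 [-0.0021 -0.0085 -1.    ]
 [-1.     -0.0025  0.0022]]
2 [[0.3541 0.1797 0.1399]
 [0.3806 0.192  0.14  ]
 [0.407  0.2044 0.14  ]] ((0.38057219982147217, 0.19201579689979553), (0.059007782489061356, 0.0), -155.00537109375)
[200 176  40  39 636] [0.4941 0.044  0.0982] [0.5919 0.1429 0.1182]
[115 183  34  32 844] [0.4938 0.2705 0.0981] [0.5719 0.3497 0.1385]
[159 197  22  13 134] [0.5085 0.1935 0.1002] [0.5337 0.2364 0.1545]
[  67  223   95   29 1547] [0.4   0.154 0.251] [0.4434 0.2432 0.6251]
```

View pics/w11.png

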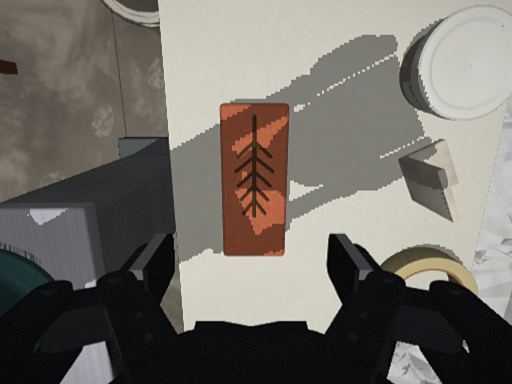

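View pics/s11.png

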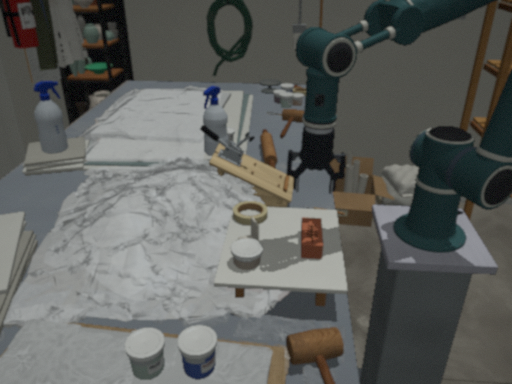

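View pics/t11.png

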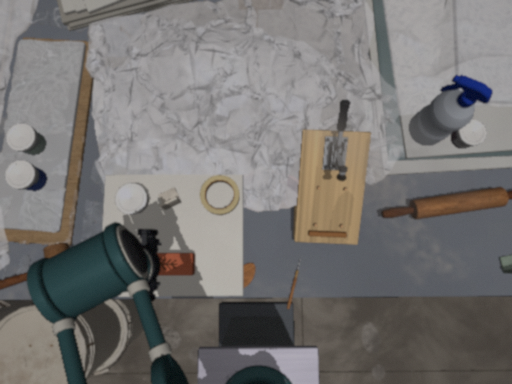

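The mould sits on the near half at (254,180) px in the wrist view, and the clamp is still open. The depth check hit almost no points because the arm was still settling, so I'll repeat it.

```bash
python3 -c "
from h import *
snap('wrist','w12');st()
W,i=cloud('w12'); h=cv2.cvtColor(i,cv2.COLOR_RGB2HSV);x,y,z=W[...,0],W[...,1],W[...,2]
m=((h[...,0]<10)&(h[...,1]>110)&(h[...,2]>50))&(z>.1)&(z<.16)&(x>.3)&(x<.45); P=W[m]
print(m.sum(),np.percentile(P,[0.5,50,99.5],axis=0));A=np.c_[P[:,:2],np.ones(len(P))];print('tilt',np.linalg.lstsq(A,P[:,2],rcond=None)[0])
print(cv2.minAreaRect(P[abs(P[:,2]-np.median(P[:,2]))<.004][:,:2].astype(np.float32)))
W,i=cloud('s11');x,y,z=W[...,0],W[...,1],W[...,2]
s=(x>.66)&(x<.8)&(abs(y+.2)<.05)&(z>.16)&(z<.3)&(i.max(2)<60)
Q=W[s];k=np.polyfit(Q[:,0],Q[:,2],1);print('handle deg',90-np.degrees(np.arctan(k[0])))
"
```

```text
t 13.32 [0.3738 0.2161 0.2398] q [ 0.4672 -0.2131  2.1025 -0.0009  1.2458  0.4759] F [-0.333   0.8325 -0.609 ] w 0.8896305328207875
[[ 0.0061  0.9999 -0.0084]
 [ 0.0021 -0.0085 -1.    ]
 [-1.      0.0061 -0.0022]]
8432 [[0.3461 0.1586 0.1278]
 [0.3721 0.2272 0.1301]
 [0.3987 0.2851 0.1318]]
tilt [-0.0035 -0.0033  0.1321]
((0.3723399043083191, 0.22139225900173187), (0.12763990461826324, 0.053295575082302094), 89.54286193847656)
handle deg 53.94605016855703
```

```bash
python3 -c "
from h import *
print(bot.finish_job())"
```

```text
the job is handed in; nothing more can be done
None
```

The job is done and handed in at about 13.3 s of the 61 s allowed; no verdict came back.

- **Clamp:** I pushed the handle back to its hard stop, which took about 50 N at the wrist against the handle. A later picture showed it still open at about 54° past upright, with the bar up.
- **Mould:** I gripped it at 60 N, lifted it square off the slope and turned it level. I lowered it until it touched the bat, about 8 N, then let go and raised the gripper clear.

**Last checks:**
- **Position:** The mould lies carved face up with its centre near (0.372, 0.221) m. It spans x 0.346–0.399 and y 0.158–0.285, inside the near half of the bat (x 0.293–0.448, y 0.036–0.395).
- **Alignment:** It is flat to about 0.3° and within about 1° of the bat's long side.
- **Other things:** The cup, tape and tile are where they were at the start, to within 1 mm. The robot was touching nothing at hand-in.

**Checks that failed or disagreed:**
- The first depth check after release found almost no points because the arm was still settling. The repeat gave the figures above.
- The mould's top face read about 2 mm low, at 0.130 m instead of 0.132 m, which is within the camera calibration.

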